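# Set a sprung sample shuttle on its stop pin and start the reading

### The arm

A 6-joint arm with a two-finger parallel gripper is mounted at the origin on a cart in front of the work surface, level with it; the furniture and walls round the work are solid. World frame = base frame: x ahead of the robot, y to its left, z up, the work surface at z = 0. Lengths are in mm, angles in rad, forces in N, time in s.
With the tool pointing down it reaches from about 400 to 925 mm from the base axis. Payload 12.5 kg.
Tool frame: the origin (TCP) lies on the mounting face of the last link; the fingertips stand 190 mm ahead of it and the grasp point (between the pads) lies 171 mm ahead of it (env.grasp_offset is the distance from the TCP to the grasp point, in mm); z points along the fingers, y is the direction in which the jaws open and shut (so a half turn about z gives the same grasp; the last joint's range is limited). The gripper opens to 95 mm and grips with 3 to 60 N. Pads are 20 mm wide; open, the fingers measure 119 mm over their backs; the gripper's body (75 mm by 180 mm) begins 59 mm behind the grasp point.
Start: joints at [-1.451, 0.491, 1.559, -0, 1.092, -0.106], TCP at [139.949, -609.13, 404.761] pointing down, gripper open.
Joint ranges: [-3.1, 3.1], [-0.84, 2.19], [0.05, 2.79], [-1.13, 4.28], [0.06, 2.93], [-2.69, 2.69]. Speed limits (rad/s): [2.22, 2.22, 2.79, 3.14, 3.14, 3.14].

### API

Orientations are given as [roll, pitch, yaw] about the fixed x, y, z axes, in that order (R = Rz(yaw) Ry(pitch) Rx(roll)).
In Python, from cell import env, viewer gives the robot as it stands.
- The arm moves only by the tool play_rows, never from a script. Its argument "increments" is a list of rows, each an object of numbers: "dx", "dy", "dz": the shift along the tool's x, y, z in mm; "rx", "ry", "rz": the turn, a rotation vector about the tool's x, y, z in units of 6 degrees (1.0 is 6 degrees). A call has 1 to 8 rows; each row is the pose to reach, as a shift and turn from the pose measured when the call began, along the tool's axes at that moment; what a row does not reach only later rows make up. A row lasts 1/12 s, in which the tool goes at most 41.7 mm and 7.16 degrees, less where a joint would pass 70% of its speed; a pose out of reach is approached as far as the arm can. A call with a gripper value outside its range is refused whole. "fingers" is the opening, from 0 (shut) to 1 (fully open), set as the call begins (left out, the last holds). The fingers move at their own pace and stop on an object; the grip force is fixed at half the most. Time passes only in rows, so rows that repeat a pose let the fingers close. It gives the time, the measured TCP pose, the force and the opening at its end, in the units of the state.
- env.state(): the state, without advancing time (a new reading comes with each control period).
- viewer.read_camera(name): name is "scene" or "top" or "wrist"; returns a dict with "image" (384x512x3 uint8, red, green, blue), "fx", "fy", "cx", "cy" (pixels), "rvec" (rotation vector, rad) and "tvec" (3), from world to camera coordinates, as OpenCV has them. Camera axes: x right, y down, z forward; pixel columns grow to the right and rows downward; lengths in mm; the calibration is good to about 2 mm. The wrist camera is an equidistant fisheye: a pixel r from the principal point sees the ray r / f radians off the axis. A picture is of the moment at which its call begins. There is no depth.
- env.job_done(): hands the job in, once; it reports no verdict.
The state is a dict: "t": time; "joints": joint angles; "qvel": joint speeds; "tau": joint torques, N m; "eef_pos": TCP position; "tcp_rot": TCP orientation; "ft_force": force on the tool from outside, world axes, zero at the start; "moment": the same for the moment, N m; "opening": opening from 0.0 (shut) to 1.0 (fully open).
Only numpy, scipy, OpenCV 4.12 (cv2) and the standard library are available. Lean on these libraries where they do the work, as an engineer would, in place of code of your own. Each camera call takes 0.05 s, during which the arm holds its last target.

### The job

Of the two sprung shuttles on the reader, push the one that carries the blue-capped jar towards the dark grey pods by its white front plate until its brass stop pin pops up, and let go so that it comes back and stays latched against the pin at mid position. Then press the green button on the small grey box to start the reading. Only push, with the gripper grasping nothing: leave the jars untouched in their nests, the other shuttle at its home position, and everything else where it is.

Things in the scene. Friction and masses are not known exactly. Their poses are not given: they have to be found in the camera images.
- reader: Reader, fixed: light grey base plate 200 (x) x 250 (y) x 12 mm with two lanes at y = +60 mm (left) and -60 mm (right) of its frame. Three dark grey pods, 83 mm high above the bench, stand beside and between the lanes at x = +25 mm. Origin: centre of its underside; +x is the way the shuttles are pushed (roughly away from the robot), z up.
- shuttle_left (a joint): Left blue shuttle's travel along reader +x, m: 0 home, 0.075 end stop. Spring returns it: 3 N at home, 6 N at the end; moving adds 2 N per 0.1 m/s. Its deck holds a sprung vertical stop pin down until, just past 0.045, a slot in the deck lets the pin pop up; released then, it runs back and rests on the pin at about 0.045 (mid position). Released earlier, it runs home.
- shuttle_right (a joint): The same for the right shuttle.
- pin_left (a joint): Height the left brass stop pin (8 mm thick) has risen, in m: about 0 while held down under the deck, 0.016 popped up (its top is then 6 mm above the deck, in the slot between front plate and jar).
- pin_right (a joint): The same for the right pin.
- plate_left (a point): Centre of the front face of the left shuttle's white upright push plate, 52 mm above the bench; moves with the shuttle. The plate is 52 mm wide (y), 8 mm thick, from 26 to 72 mm above the bench; it faces the reader's -x and has open space in front of it.
- plate_right (a point): The same for the right shuttle.
- nest_left (a point): Centre of the floor of the round black jar nest on the left shuttle, 26 mm above the bench, 85 mm behind the front face of its push plate; moves with the shuttle. The nest's rim is 60 mm across and 10 mm high.
- nest_right (a point): The same for the right shuttle.
- jar_blue: Sample jar with a blue screw cap, 44 mm across, 68 mm tall, standing loose in the nest of one of the shuttles. Origin: centre of its underside.
- jar_white: Sample jar with a white screw cap, 48 mm across, 72 mm tall, standing loose in the nest of the other shuttle. Origin: centre of its underside.
- start_box: Small grey box, 85 x 70 mm, top 32 mm above the bench, fixed to the bench, with the green button in the middle of its top. Origin: centre of its underside.
- start_button_top (a point): Centre of the top of the round green start button, 28 mm across; it is pressed straight down, 6 mm at most.
- start_button (a joint): Travel of the start button, in m: 0 up, 0.006 fully pressed, which takes 5 N; it springs back. It counts as pressed from 0.004.
- tape_1: Roll of cream masking tape lying flat, about 104 mm across and 25 mm high; loose, not part of the job. Origin: centre of its underside.
- cube_sample_0: Grey hardened paste cube, 40 mm; loose, not part of the job. Origin: centre of its underside.
- flask: Yellow and slate drinking flask standing, 58 mm across, 137 mm tall; loose, not part of the job. Origin: centre of its underside.
- hex_key: Small black L-shaped hex key lying flat, 82 mm long; loose, not part of the job. Origin: centre of its underside.
There are look-alikes about, which are no part of the job. What is shaped like the start_box but brown or purple is not meant.

How it is judged (in metres and radians):
On the way, in this order (a step that is already met when the one before it is completed fails the run):
1. the shuttle with the blue-capped jar is released and rests against its raised stop pin (((horizontal distance between jar_blue and nest_left below 0.03 m and ((value of joint shuttle_left between 0.04 and 0.0475 m and value of joint pin_left above 0.01 m) and velocity of joint shuttle_left below 0.02 m/s and contact force between the arm and reader below 0.1 N)) or (horizontal distance between jar_blue and nest_right below 0.03 m and ((value of joint shuttle_right between 0.04 and 0.0475 m and value of joint pin_right above 0.01 m) and velocity of joint shuttle_right below 0.02 m/s and contact force between the arm and reader below 0.1 N)))), for 0.2 s.
2. the green button is pressed (value of joint start_button above 0.004 m), for 0.02 s.
At the end, for the whole second after the job is handed in: Blue-capped jar's shuttle at mid position (40 to 47.5 mm) with its pin raised over 10 mm; the other shuttle home within 4 mm, its pin down; both jars upright in their own nests (within 10 mm of centre); the button up again; loose things around moved less than 20 mm (((horizontal distance between jar_blue and nest_left below 0.03 m and ((value of joint shuttle_left between 0.04 and 0.0475 m and value of joint pin_left above 0.01 m) and value of joint each of shuttle_right, pin_right below 0.004 m and (horizontal distance between jar_blue and nest_left below 0.01 m and height (world z) of jar_blue below 0.034 m and angle between jar_blue's own z axis and vertical below 0.12 rad) and (horizontal distance between jar_white and nest_right below 0.01 m and height (world z) of jar_white below 0.034 m and angle between jar_white's own z axis and vertical below 0.12 rad))) or (horizontal distance between jar_blue and nest_right below 0.03 m and ((value of joint shuttle_right between 0.04 and 0.0475 m and value of joint pin_right above 0.01 m) and value of joint each of shuttle_left, pin_left below 0.004 m and (horizontal distance between jar_blue and nest_right below 0.01 m and height (world z) of jar_blue below 0.034 m and angle between jar_blue's own z axis and vertical below 0.12 rad) and (horizontal distance between jar_white and nest_left below 0.01 m and height (world z) of jar_white below 0.034 m and angle between jar_white's own z axis and vertical below 0.12 rad)))) and value of joint start_button below 0.002 m and distance of each of tape_1, cube_sample_0, flask, hex_key from where it was at the start of the episode below 0.02 m); the robot touches nothing.
It fails at once if the button is pressed before the blue-capped jar's shuttle is latched (value of joint start_button above 0.003 m and ((horizontal distance between jar_blue and nest_left below 0.03 m and value of joint pin_left below 0.01 m) or (horizontal distance between jar_blue and nest_right below 0.03 m and value of joint pin_right below 0.01 m))).
It fails at once if the shuttle with the white-capped jar is pushed out of its home position ((horizontal distance between jar_blue and nest_left below 0.03 m and value of joint shuttle_right above 0.008 m) or (horizontal distance between jar_blue and nest_right below 0.03 m and value of joint shuttle_left above 0.008 m)).
It fails at once if a jar is touched (contact force between the arm and jar_blue above 0.5 N or contact force between the arm and jar_white above 0.5 N).
It fails at once if a jar is lifted or tipped (height (world z) of any of jar_blue, jar_white above 0.045 m or angle between any of jar_blue, jar_white's own z axis and vertical above 0.35 rad).
It fails at once if a thing standing around is moved or lifted (distance of any of tape_1, cube_sample_0, flask, hex_key from where it was at the start of the episode above 0.03 m).
It also fails if it takes over 42 s, if anything falls off the work surface, if the arm or the gripper's body presses on something with over 40 N, if the wrist force passes 120 N, or if a joint passes its speed limit or range.

## Working session

There is one attempt and no reset: what is moved stays moved. The work goes in short steps, Python scripts to look and compute and a tool call to move; the robot and the scene stay as the last step left them, time stands still between calls to the robot, and variables do not carry over. Pictures are saved under pics/ and viewed, and the job is handed in when it is done.

Besides the shell and the picture viewer there is one more tool, called after "Call:" as name(argument=value, ...), one argument or row to a line, values as JSON. play_rows: Moves the arm, as the interface text tells. Its arguments: {"type":"object","properties":{"increments":{"type":"array","items":{"type":"object","properties":{"dx":{"type":"number"},"dy":{"type":"number"},"dz":{"type":"number"},"rx":{"type":"number"},"ry":{"type":"number"},"rz":{"type":"number"}}}},"fingers":{"type":"number"}},"required":["increments"]}

```bash
mkdir -p pics; ls; python3 - <<'E'
from cell import env, viewer
import cv2, pickle
d={}
for n in ["scene","top","wrist"]:
    c=viewer.read_camera(n); d[n]=c
    cv2.imwrite(f"pics/{n}0.png",cv2.resize(c["image"][:,:,::-1],(800,600),interpolation=cv2.INTER_CUBIC))
    print(n,c["fx"],c["fy"],c["cx"],c["cy"],c["rvec"],c["tvec"])
pickle.dump(d,open("cams0.pkl","wb"))
print(env.state(),env.grasp_offset)
E
```

```text
pics
scene 437.2646191402571 437.2646191402571 251.22295608716902 188.36716772624095 [ 1.23665464 -2.26612561  0.9448694 ] [ 222.45850421  344.70822979 1351.6434708 ]
top 389.48667159976986 389.48667159976986 258.44269581069693 194.06696564373155 [ 2.22383934 -2.17039034  0.11315457] [ -94.66640705  494.40709924 1344.22511874]
wrist 297.3186396354542 297.3186396354542 256.63173357315696 189.67285422422336 [-2.27086173  1.80617517  0.26705332] [-625.89850156  -33.66739504  392.05666773]
{'t': 0.15, 'joints': array([-1.45059826e+00,  4.91425518e-01,  1.55931355e+00,  1.83071453e-06,
        1.09170149e+00, -1.05567070e-01]), 'qvel': array([-0.00058783, -0.00321668, -0.00468061, -0.00164873, -0.00025685,
        0.00136118]), 'tau': array([ 1.70713131e-03, -6.12897134e+01, -2.58277506e+01,  6.92924531e-02,
        4.73307422e-02, -7.85768702e-05]), 'eef_pos': array([ 139.9476494 , -609.11084325,  404.29176088]), 'tcp_rot': array([-3.14074964e+00, -9.09593814e-05,  2.25764256e-01]), 'ft_force': array([ 0.23738651,  0.34838195, -0.09068877]), 'moment': array([-0.04270914,  0.01564515, -0.00551021]), 'opening': 0.9989182855976118} 171.3
```

View pics/top0.png

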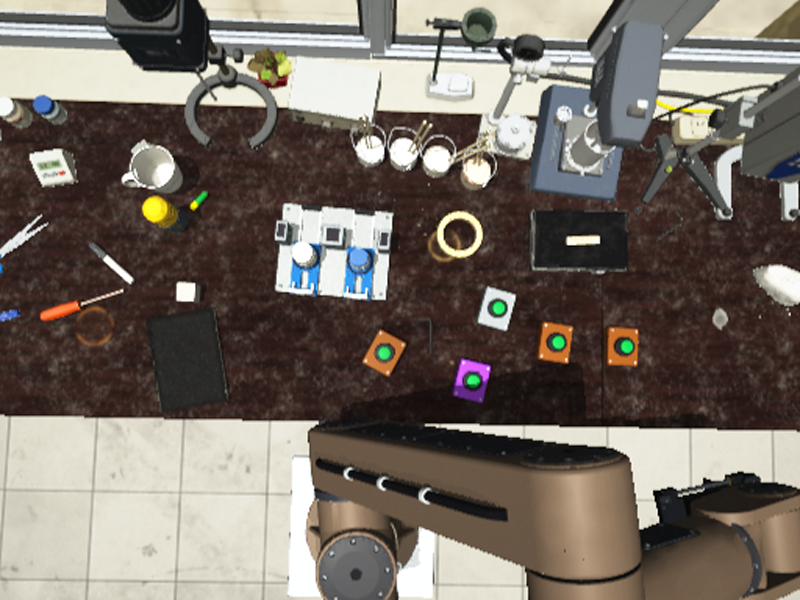

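View pics/scene0.png

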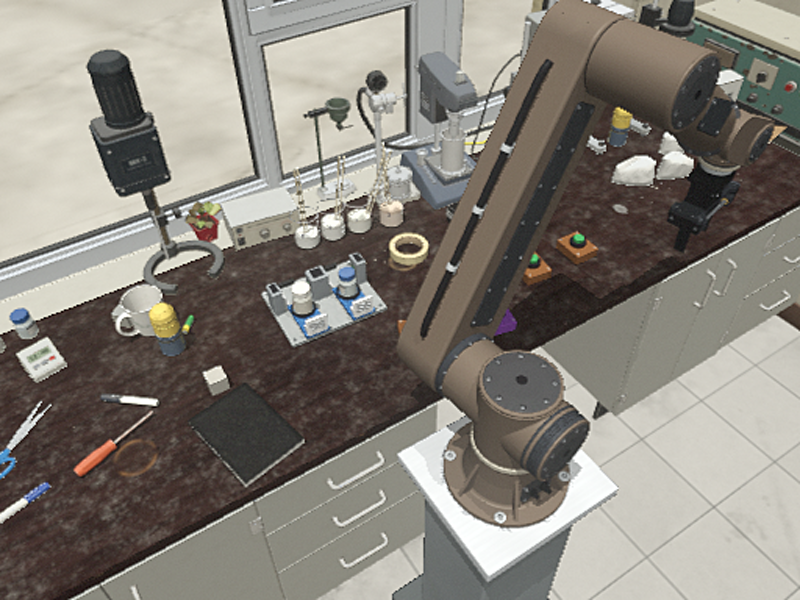

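View pics/wrist0.png

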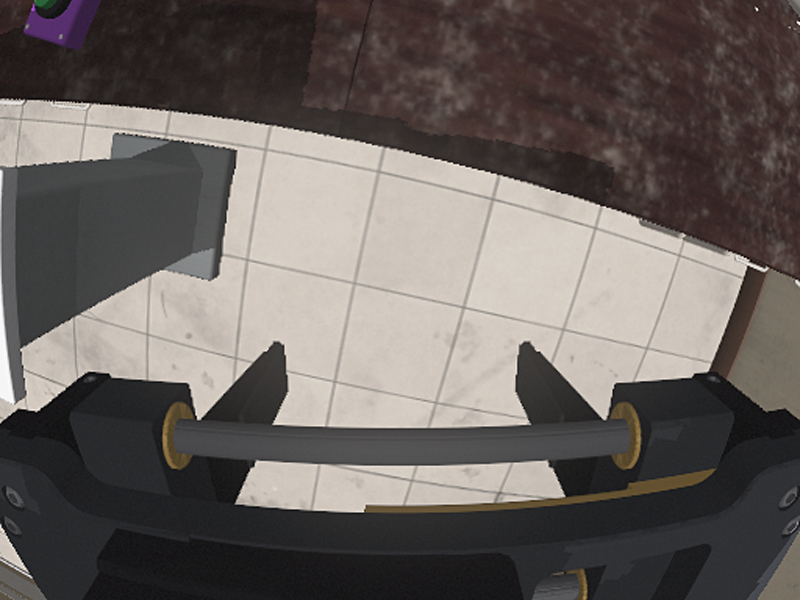

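The top view shows the reader at (335,252), with the blue cap on its right shuttle (359,260). The grey box with the green button is at (497,307), tape at (460,235) and the hex key at (428,335). I'll zoom in to measure.

```bash
python3 - <<'E'
import cv2, pickle
d=pickle.load(open("cams0.pkl","rb"))
im=d["top"]["image"][:,:,::-1]
cv2.imwrite("pics/zr.png",cv2.resize(im[125:200,170:265],None,fx=8,fy=8,interpolation=cv2.INTER_CUBIC))
cv2.imwrite("pics/zb.png",cv2.resize(im[175:235,265:345],None,fx=8,fy=8,interpolation=cv2.INTER_CUBIC))
im=d["scene"]["image"][:,:,::-1]
cv2.imwrite("pics/zs.png",cv2.resize(im[155:225,160:255],None,fx=8,fy=8,interpolation=cv2.INTER_CUBIC))
E
```

```text
(no output)
```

View pics/zr.png

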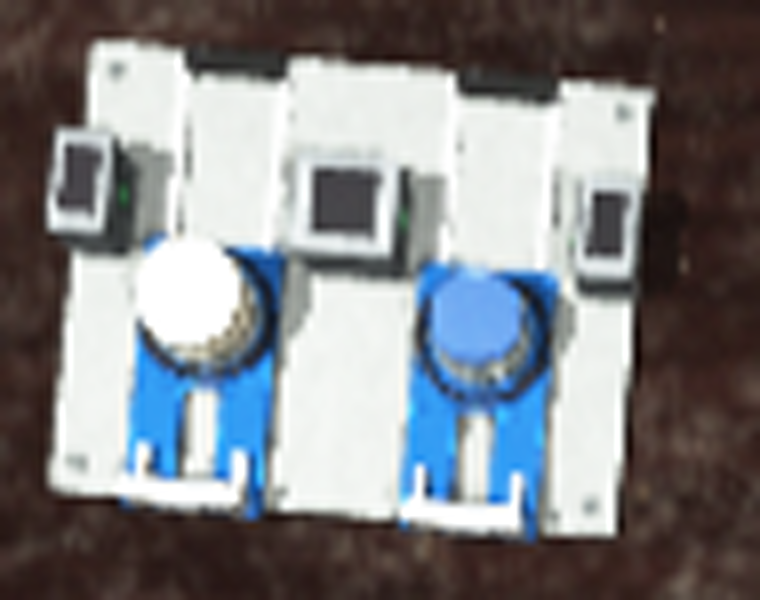

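View pics/zb.png

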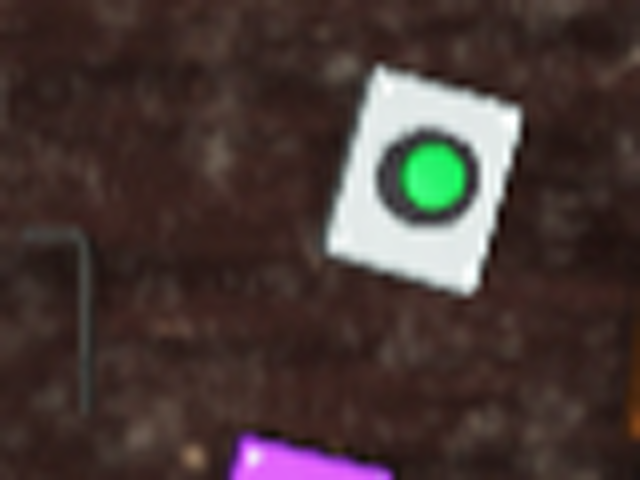

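View pics/zs.png

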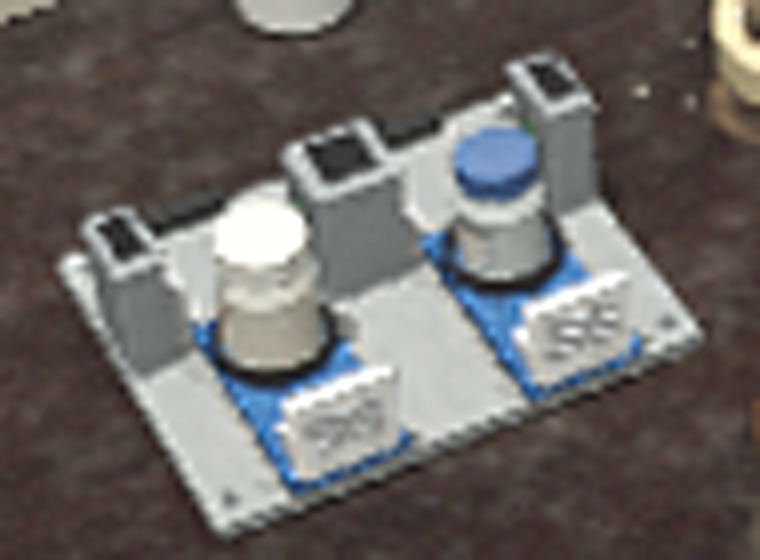

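```bash
cat > h.py <<'E'
import cv2, numpy as np, pickle
from scipy.optimize import least_squares
def proj(c,P):
    K=np.array([[c["fx"],0,c["cx"]],[0,c["fy"],c["cy"]],[0,0,1]])
    return cv2.projectPoints(np.float64(P).reshape(-1,1,3),np.float64(c["rvec"]),np.float64(c["tvec"]),K,None)[0].reshape(-1,2)
def back(c,uv,z):
    R=cv2.Rodrigues(np.float64(c["rvec"]))[0]; o=-R.T@np.float64(c["tvec"])
    d=R.T@np.array([(uv[0]-c["cx"])/c["fx"],(uv[1]-c["cy"])/c["fy"],1]); return o+d*(z-o[2])/d[2]
def z2p(px,o): return (np.float64(px)+.5)/8-.5+np.float64(o)
def pose(p,M):
    c,s=np.cos(p[2]),np.sin(p[2]); M=np.float64(M)
    return np.c_[p[0]+c*M[:,0]-s*M[:,1],p[1]+s*M[:,0]+c*M[:,1],M[:,2]]
def fit(c,M,uv,p0): return least_squares(lambda p:(proj(c,pose(p,M))-uv).ravel(),p0)
E
python3 - <<'E'
from h import *
d=pickle.load(open("cams0.pkl","rb"));t=d["top"];s=d["scene"]
uv=z2p([(92,42),(653,90),(50,492),(617,535)],(170,125))
M=[(100,125,12),(100,-125,12),(-100,125,12),(-100,-125,12)]
r=fit(t,M,uv,[600,0,0]);print("reader top",r.x,r.fun.round(2))
uvs=z2p([(70,262),(218,530),(703,338)],(160,155))
r2=fit(s,[M[0],M[2],M[3]],uvs,[600,0,0]);print("reader scene",r2.x,r2.fun.round(2))
for cn,px,o,z,n in [(t,(475,315),(170,125),94,"bluecap"),(t,(187,290),(170,125),98,"whitecap"),(t,(412,512),(170,125),72,"plR L"),(t,(520,520),(170,125),72,"plR R"),(t,(467,515),(170,125),72,"plR mid"),(s,(497,155),(160,155),94,"bluecap s"),(s,(260,230),(160,155),98,"whitecap s")]:
    w=back(cn,z2p(px,o),z);a=r.x[2];q=w[:2]-r.x[:2]
    print(n,w.round(1),(np.array([[np.cos(a),np.sin(a)],[-np.sin(a),np.cos(a)]])@q).round(1))
ub=z2p([(378,63),(523,105),(325,252),(473,297)],(265,175))
for Mb in ([(42.5,35,32),(42.5,-35,32),(-42.5,35,32),(-42.5,-35,32)],):
    b=fit(t,Mb,ub,[450,-250,0]);print("box",b.x,b.fun.round(2))
for z in (32,36,40,44,48): print(z,back(t,z2p((435,175),(265,175)),z).round(1))
for n,px in [("hex",(85,410)),("hexc",(80,235)),("hexe",(25,235))]: print(n,back(t,z2p(px,(265,175)),3).round(1))
E
```

```text
reader top [ 6.11501703e+02  7.76942961e+01 -5.37587145e-02] [-0.12  0.1   0.09 -0.09 -0.12 -0.14  0.15  0.13]
reader scene [ 6.06187069e+02  7.97015818e+01 -7.77419749e-02] [-0.63 -0.22 -0.03 -0.07  0.64  0.17]
bluecap [588.9  19.8  94. ] [-19.5 -59. ]
whitecap [595.4 138.6  98. ] [-19.4  60. ]
plR L [508.   44.9  72. ] [-101.6  -38.3]
plR R [ 5.058e+02 -5.000e-01  7.200e+01] [-101.3  -83.7]
plR mid [507.3  21.8  72. ] [-101.   -61.4]
bluecap s [584.1  22.5  94. ] [-24.4 -56.6]
whitecap s [595.5 140.   98. ] [-19.3  61.4]
box [ 4.90853898e+02 -2.88851915e+02 -2.56066274e-01] [-0.56  0.06  0.55  0.37 -0.41 -0.19  0.42 -0.24]
32 [ 492.7 -293.3   32. ]
36 [ 492.4 -292.5   36. ]
40 [ 492.1 -291.8   40. ]
44 [ 491.9 -291.1   44. ]
48 [ 491.6 -290.3   48. ]
hex [ 387.  -144.8    3. ]
hexc [ 464.2 -141.     3. ]
hexe [ 463.6 -116.6    3. ]
```

Measurements agree: the plate and cap positions in the reader frame come out at x≈-101..-105 and y≈±60. Right plate face is at about (503.4, 23.4) world, reader yaw is -0.054, and the button is at about (492,-291). I'm closing the fingers and moving towards the area by a detour that stays within reach.

Call:
play_rows(
  fingers=0,
  increments=[
    {"dx": 30, "dy": -17, "dz": 5, "rz": 0.33},
    {"dx": 60, "dy": -35, "dz": 10, "rz": 0.67},
    {"dx": 90, "dy": -52, "dz": 15, "rz": 1.0},
    {"dx": 120, "dy": -70, "dz": 20, "rz": 1.33},
    {"dx": 150, "dy": -87, "dz": 25, "rz": 1.67},
    {"dx": 180, "dy": -105, "dz": 30, "rz": 2.0},
    {"dx": 210, "dy": -122, "dz": 35, "rz": 2.33},
    {"dx": 240, "dy": -140, "dz": 40, "rz": 2.67},
  ],
)

```text
invalid input
```

Call:
play_rows(
  fingers=0.0,
  increments=[
    {"dx": 30, "dy": -17, "dz": 5, "rx": 0, "ry": 0, "rz": 0.33},
    {"dx": 60, "dy": -35, "dz": 10, "rx": 0, "ry": 0, "rz": 0.67},
  ],
)

```text
t: 0.32
eef_pos: [190.2, -561.6, 393.7]
tcp_rot: [-3.141, 0.0, 0.152]
ft_force: [1.5, 0.3, -0.0]
opening: 0.913
```

Call:
play_rows(
  fingers=0.0,
  increments=[
    {"dx": 31, "dy": -21, "dz": 6, "rx": 0, "ry": 0, "rz": 0.25},
    {"dx": 62, "dy": -42, "dz": 12, "rx": 0, "ry": 0, "rz": 0.5},
    {"dx": 93, "dy": -63, "dz": 18, "rx": 0, "ry": 0, "rz": 0.75},
    {"dx": 124, "dy": -85, "dz": 24, "rx": 0, "ry": 0, "rz": 1.0},
    {"dx": 155, "dy": -106, "dz": 30, "rx": 0, "ry": 0, "rz": 1.25},
    {"dx": 186, "dy": -127, "dz": 36, "rx": 0, "ry": 0, "rz": 1.5},
    {"dx": 217, "dy": -148, "dz": 42, "rx": 0, "ry": 0, "rz": 1.75},
    {"dx": 248, "dy": -169, "dz": 48, "rx": 0, "ry": 0, "rz": 1.97},
  ],
)

```text
t: 0.98
eef_pos: [410.9, -355.6, 345.5]
tcp_rot: [-3.141, 0.0, -0.056]
ft_force: [-0.2, -0.7, -0.9]
opening: 0.356
```

Call:
play_rows(
  fingers=0.0,
  increments=[
    {"dx": 3, "dy": -36, "dz": 2, "rx": 0, "ry": 0, "rz": 0},
    {"dx": 6, "dy": -72, "dz": 4, "rx": 0, "ry": 0, "rz": 0},
    {"dx": 9, "dy": -108, "dz": 6, "rx": 0, "ry": 0, "rz": 0},
    {"dx": 12, "dy": -144, "dz": 8, "rx": 0, "ry": 0, "rz": 0},
    {"dx": 14, "dy": -180, "dz": 10, "rx": 0, "ry": 0, "rz": 0},
    {"dx": 16, "dy": -216, "dz": 12, "rx": 0, "ry": 0, "rz": 0},
    {"dx": 18, "dy": -252, "dz": 14, "rx": 0, "ry": 0, "rz": 0},
    {"dx": 20, "dy": -288, "dz": 15, "rx": 0, "ry": 0, "rz": 0},
  ],
)

```text
t: 1.65
eef_pos: [446.9, -67.5, 330.7]
tcp_rot: [-3.141, 0.0, -0.056]
ft_force: [1.1, -0.4, 0.1]
opening: 0.001
```

Call:
play_rows(
  fingers=0.0,
  increments=[
    {"dx": 0, "dy": -30, "dz": 0, "rx": 0, "ry": 0, "rz": 0},
    {"dx": 0, "dy": -60, "dz": 0, "rx": 0, "ry": 0, "rz": 0},
    {"dx": 0, "dy": -80, "dz": 0, "rx": 0, "ry": 0, "rz": 0},
    {"dx": 0, "dy": -80, "dz": 0, "rx": 0, "ry": 0, "rz": 0},
    {"dx": 0, "dy": -80, "dz": 0, "rx": 0, "ry": 0, "rz": 0},
  ],
)

```text
t: 2.07
eef_pos: [451.3, 13.2, 330.7]
tcp_rot: [-3.141, 0.001, -0.054]
ft_force: [-0.0, -0.2, -0.4]
opening: 0.002
```

```bash
python3 - <<'E'
from cell import env, viewer
import cv2
print(env.state()["eef_pos"],env.state()["tcp_rot"],env.state()["joints"].round(2),env.state()["opening"])
for n in ("wrist","scene"):
    c=viewer.read_camera(n);im=c["image"][:,:,::-1]
    if n=="scene": im=im[120:240,130:290]
    cv2.imwrite(f"pics/{n}1.png",cv2.resize(im,(800,600),interpolation=cv2.INTER_CUBIC))
E
```

```text
[451.32616331  13.16630026 330.67472583] [-3.14056484e+00  6.74612921e-04 -5.40951271e-02] [-0.12  0.36  2.05  0.    0.73  1.51] 0.0024458318221011487
```

View pics/wrist1.png

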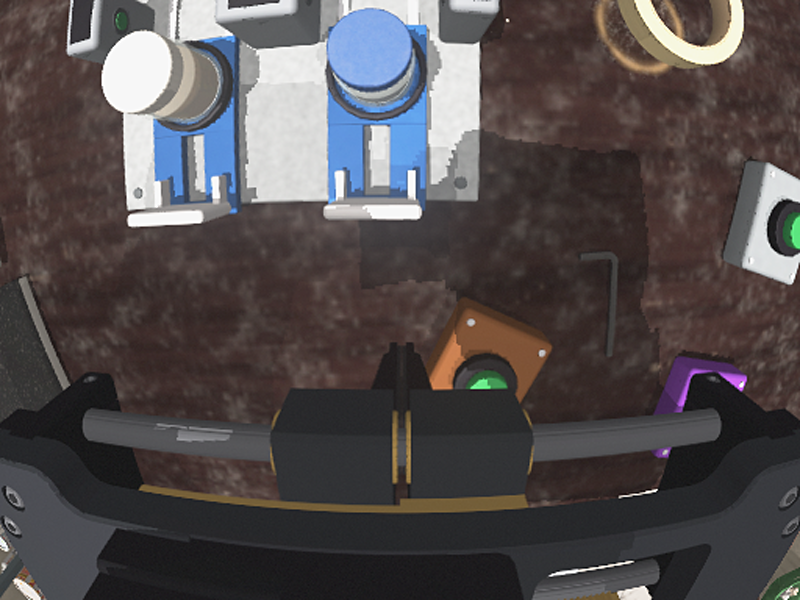

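View pics/scene1.png

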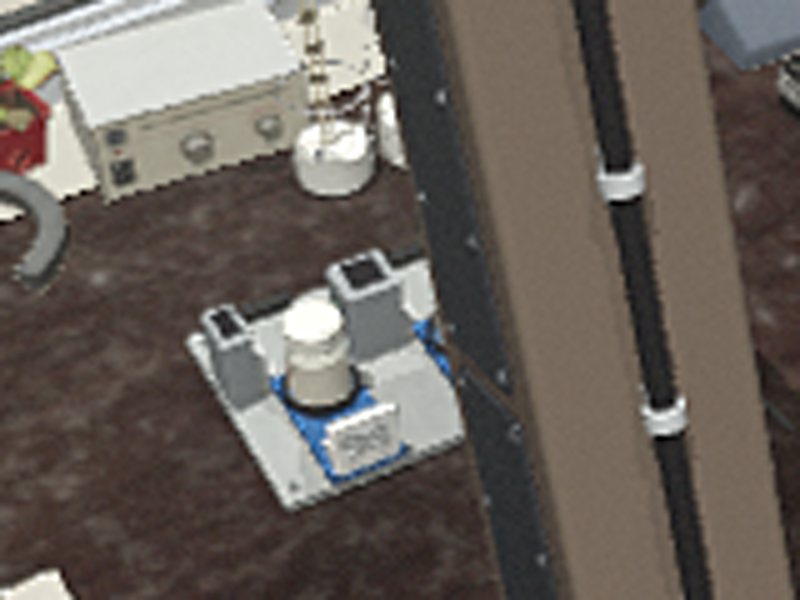

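Wrist view: the blue-cap plate's top edge runs from (327,208) to (420,210). A brown look-alike box sits near the path at (490,375), so I'm checking its clearance and re-measuring the plate and green button with the wrist camera.

```bash
cat >> h.py <<'E'
def fback(c,px,z,sc=800/512):
    uv=(np.float64(px)+.5)/sc-.5
    a=np.array([(uv[0]-c["cx"])/c["fx"],(uv[1]-c["cy"])/c["fy"]]);th=np.hypot(*a)
    dc=np.r_[a/th*np.sin(th),np.cos(th)]
    R=cv2.Rodrigues(np.float64(c["rvec"]))[0]; o=-R.T@np.float64(c["tvec"]);d=R.T@dc
    return o+d*(z-o[2])/d[2]
E
python3 - <<'E'
from h import *
from cell import viewer
c=viewer.read_camera("wrist");t=pickle.load(open("cams0.pkl","rb"))["top"]
for n,px,z in [("plateR L front top",(324,213),72),("plateR R",(421,216),72),("plateL L",(128,221),72),("plateL R",(205,216),72),("base BR",(479,200),12),("bluecap",(370,48),94),("green",(796,231),44),("brown corner TL",(463,300),32),("brown TR",(551,347),32),("brown L",(430,385),32)]:
    print(n,fback(c,px,z).round(1))
print("brown top cam",back(t,((385+.5)*.64-.5,(353+.5)*.64-.5),40).round(1), [back(t,((a+.5)*.64-.5,(b+.5)*.64-.5),32).round(1) for a,b in [(379,331),(406,345),(391,375),(364,362)]])
E
```

```text
plateR L front top [508.5  47.9  72. ]
plateR R [503.8  -2.2  72. ]
plateL L [515.7 166.9  72. ]
plateL R [512.9 115.   72. ]
base BR [505.3 -42.4  12. ]
bluecap [587.4  17.6  94. ]
green [ 488.3 -294.1   44. ]
brown corner TL [444.5 -27.8  32. ]
brown TR [407.9 -87.9  32. ]
brown L [385.7  -4.9  32. ]
brown top cam [385.2 -42.7  40. ] [array([433.3, -28.2,  32. ]), array([403.8, -88.6,  32. ]), array([337.2, -57.1,  32. ]), array([364.4,   3. ,  32. ])]
```

Call:
play_rows(
  fingers=0.0,
  increments=[
    {"dx": 0, "dy": -7, "dz": 20, "rx": 0, "ry": 0, "rz": 0},
    {"dx": 0, "dy": -12, "dz": 40, "rx": 0, "ry": 0, "rz": 0},
    {"dx": 0, "dy": -12, "dz": 60, "rx": 0, "ry": 0, "rz": 0},
    {"dx": 0, "dy": -12, "dz": 80, "rx": 0, "ry": 0, "rz": 0},
    {"dx": 0, "dy": -12, "dz": 97, "rx": 0, "ry": 0, "rz": 0},
    {"dx": 0, "dy": -12, "dz": 97, "rx": 0, "ry": 0, "rz": 0},
    {"dx": 0, "dy": -12, "dz": 97, "rx": 0, "ry": 0, "rz": 0},
  ],
)

```text
t: 2.8
eef_pos: [452.1, 23.0, 233.4]
tcp_rot: [-3.141, 0.002, -0.059]
ft_force: [0.3, -0.6, 0.4]
opening: 0.008
```

```bash
python3 - <<'E'
from cell import env, viewer
import cv2
print(env.state()["eef_pos"],env.state()["tcp_rot"],env.state()["ft_force"])
c=viewer.read_camera("wrist");im=c["image"][:,:,::-1]
cv2.imwrite(f"pics/wrist2.png",cv2.resize(im,(800,600),interpolation=cv2.INTER_CUBIC))
E
```

```text
[452.14365592  22.99033417 233.41023019] [-3.14052792e+00  2.39026786e-03 -5.86197832e-02] [ 0.3230033  -0.58721551  0.43809266]
```

View pics/wrist2.png

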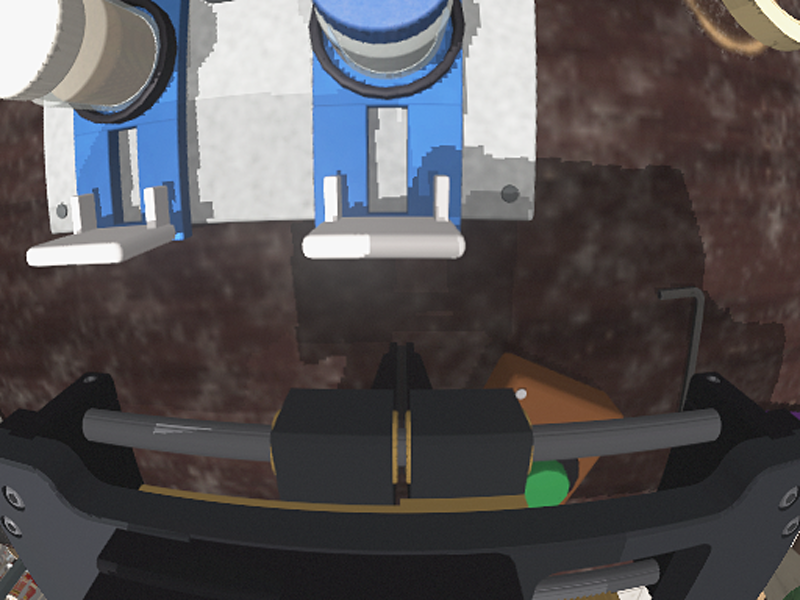

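Fingers are in front of the right plate (303–465, 245), with clear space between. Advancing to contact.

Call:
play_rows(
  fingers=0.0,
  increments=[
    {"dx": 8, "dy": -2, "dz": 0, "rx": 0, "ry": 0, "rz": 0},
    {"dx": 16, "dy": -3, "dz": 0, "rx": 0, "ry": 0, "rz": 0},
    {"dx": 24, "dy": -3, "dz": 0, "rx": 0, "ry": 0, "rz": 0},
    {"dx": 32, "dy": -3, "dz": 0, "rx": 0, "ry": 0, "rz": 0},
    {"dx": 38, "dy": -3, "dz": 0, "rx": 0, "ry": 0, "rz": 0},
    {"dx": 44, "dy": -3, "dz": 0, "rx": 0, "ry": 0, "rz": 0},
    {"dx": 50, "dy": -3, "dz": 0, "rx": 0, "ry": 0, "rz": 0},
    {"dx": 50, "dy": -3, "dz": 0, "rx": 0, "ry": 0, "rz": 0},
  ],
)

```text
t: 3.52
eef_pos: [502.9, 23.2, 234.0]
tcp_rot: [-3.141, 0.002, -0.058]
ft_force: [-2.9, 0.3, 1.8]
opening: 0.005
```

```bash
python3 - <<'E'
from cell import env, viewer
import cv2
print(env.state()["eef_pos"],env.state()["tcp_rot"],env.state()["ft_force"])
c=viewer.read_camera("wrist");im=c["image"][:,:,::-1]
cv2.imwrite(f"pics/wrist3.png",cv2.resize(im,(800,600),interpolation=cv2.INTER_CUBIC))
E
```

```text
[502.9126259   23.23116607 233.98342528] [-3.14051089e+00  1.69193687e-03 -5.83076357e-02] [-2.88349832  0.26106399  1.83261653]
```

View pics/wrist3.png

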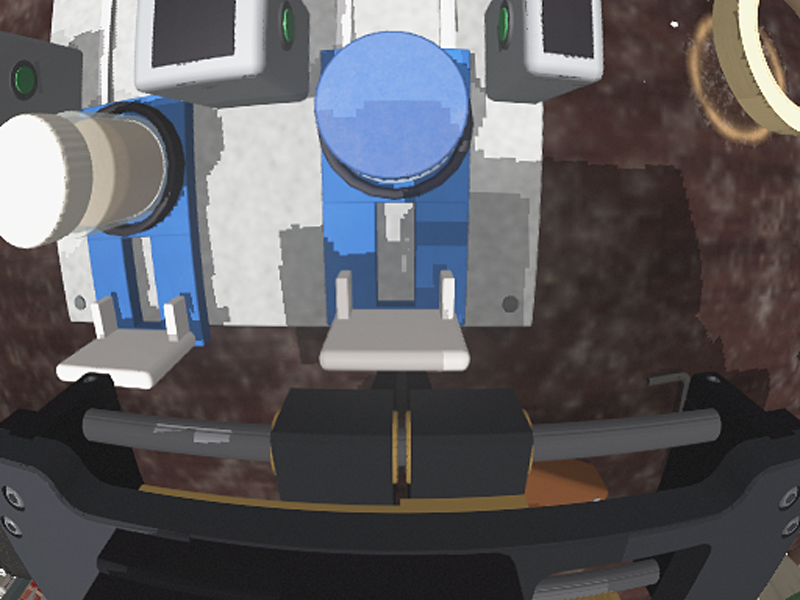

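Contact: the fingers touch the plate with about 3 N. Pushing on.

Call:
play_rows(
  fingers=0.0,
  increments=[
    {"dx": 6, "dy": 0, "dz": 0, "rx": 0, "ry": 0, "rz": 0},
    {"dx": 13, "dy": 0, "dz": 0, "rx": 0, "ry": 0, "rz": 0},
    {"dx": 20, "dy": 0, "dz": 0, "rx": 0, "ry": 0, "rz": 0},
    {"dx": 27, "dy": 0, "dz": 0, "rx": 0, "ry": 0, "rz": 0},
    {"dx": 34, "dy": 0, "dz": 0, "rx": 0, "ry": 0, "rz": 0},
    {"dx": 41, "dy": 0, "dz": 0, "rx": 0, "ry": 0, "rz": 0},
    {"dx": 47, "dy": 0, "dz": 0, "rx": 0, "ry": 0, "rz": 0},
    {"dx": 50, "dy": 0, "dz": 0, "rx": 0, "ry": 0, "rz": 0},
  ],
)

```text
t: 4.23
eef_pos: [552.3, 20.4, 233.8]
tcp_rot: [-3.14, 0.004, -0.058]
ft_force: [-6.3, 0.2, 5.0]
opening: 0.005
```

Call:
play_rows(
  increments=[
    {"dx": 1, "dy": 0, "dz": 0, "rx": 0, "ry": 0, "rz": 0},
    {"dx": 1, "dy": 0, "dz": 0, "rx": 0, "ry": 0, "rz": 0},
  ],
  fingers=0.0,
)

```text
t: 4.4
eef_pos: [552.9, 20.4, 233.7]
tcp_rot: [-3.14, 0.005, -0.058]
ft_force: [-5.4, 0.1, 4.0]
opening: 0.008
```

```bash
python3 - <<'E'
from cell import env, viewer
import cv2
print(env.state()["eef_pos"],env.state()["tcp_rot"],env.state()["ft_force"])
c=viewer.read_camera("wrist");im=c["image"][:,:,::-1]
cv2.imwrite(f"pics/wrist4.png",cv2.resize(im,(800,600),interpolation=cv2.INTER_CUBIC))
E
```

```text
[552.93164539  20.35388293 233.6613902 ] [-3.1404915   0.0053316  -0.05811973] [-5.40255643  0.13254319  3.99139206]
```

View pics/wrist4.png

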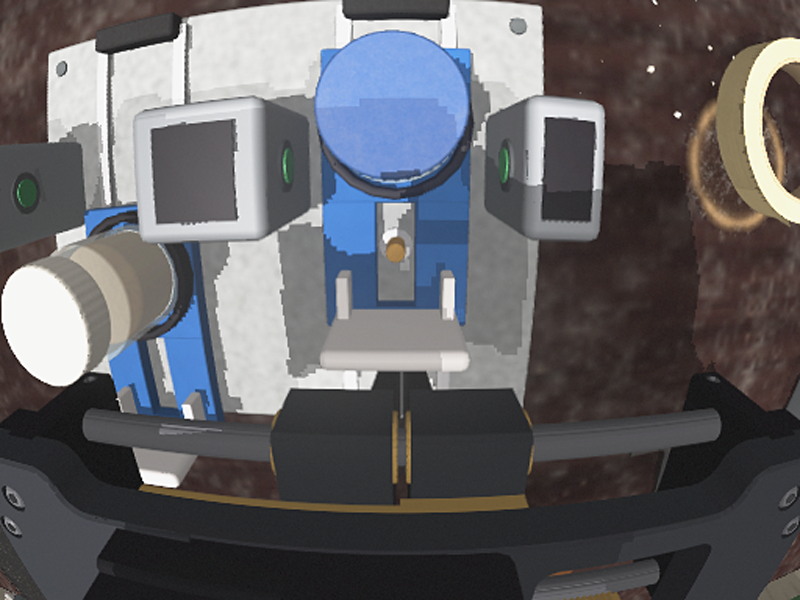

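The brass pin is up in the slot at (396,248). Backing off gently.

Call:
play_rows(
  fingers=0.0,
  increments=[
    {"dx": -3, "dy": 0, "dz": 0, "rx": 0, "ry": 0, "rz": 0},
    {"dx": -7, "dy": 0, "dz": 0, "rx": 0, "ry": 0, "rz": 0},
    {"dx": -11, "dy": 0, "dz": 0, "rx": 0, "ry": 0, "rz": 0},
    {"dx": -16, "dy": 0, "dz": 0, "rx": 0, "ry": 0, "rz": 0},
    {"dx": -22, "dy": 0, "dz": 0, "rx": 0, "ry": 0, "rz": 0},
    {"dx": -30, "dy": 0, "dz": 0, "rx": 0, "ry": 0, "rz": 0},
    {"dx": -40, "dy": 0, "dz": 0, "rx": 0, "ry": 0, "rz": 0},
    {"dx": -50, "dy": 0, "dz": 0, "rx": 0, "ry": 0, "rz": 0},
  ],
)

```text
t: 5.12
eef_pos: [501.9, 23.4, 234.0]
tcp_rot: [-3.141, 0.005, -0.058]
ft_force: [0.7, -0.1, 0.5]
opening: 0.002
```

Call:
play_rows(
  fingers=0.0,
  increments=[
    {"dx": -15, "dy": 0, "dz": 0, "rx": 0, "ry": 0, "rz": 0},
    {"dx": -30, "dy": 0, "dz": -15, "rx": 0, "ry": 0, "rz": 0},
    {"dx": -30, "dy": 0, "dz": -35, "rx": 0, "ry": 0, "rz": 0},
    {"dx": -30, "dy": 0, "dz": -60, "rx": 0, "ry": 0, "rz": 0},
    {"dx": -30, "dy": 0, "dz": -85, "rx": 0, "ry": 0, "rz": 0},
    {"dx": -30, "dy": 0, "dz": -95, "rx": 0, "ry": 0, "rz": 0},
    {"dx": -30, "dy": 0, "dz": -95, "rx": 0, "ry": 0, "rz": 0},
  ],
)

```text
t: 5.7
eef_pos: [472.0, 25.0, 331.2]
tcp_rot: [-3.141, 0.0, -0.058]
ft_force: [0.7, -0.4, -0.1]
opening: 0.004
```

```bash
python3 - <<'E'
from cell import env, viewer
from h import *
print(env.state()["eef_pos"],env.state()["tcp_rot"],env.state()["ft_force"])
c=viewer.read_camera("wrist");im=c["image"][:,:,::-1]
pickle.dump(c,open("w5.pkl","wb"))
cv2.imwrite(f"pics/wrist5.png",cv2.resize(im,(800,600),interpolation=cv2.INTER_CUBIC))
E
```

```text
[471.99671458  25.02429439 331.24292935] [-3.14066508e+00  4.80547383e-04 -5.79376407e-02] [ 0.73332761 -0.40914749 -0.06571928]
```

View pics/wrist5.png

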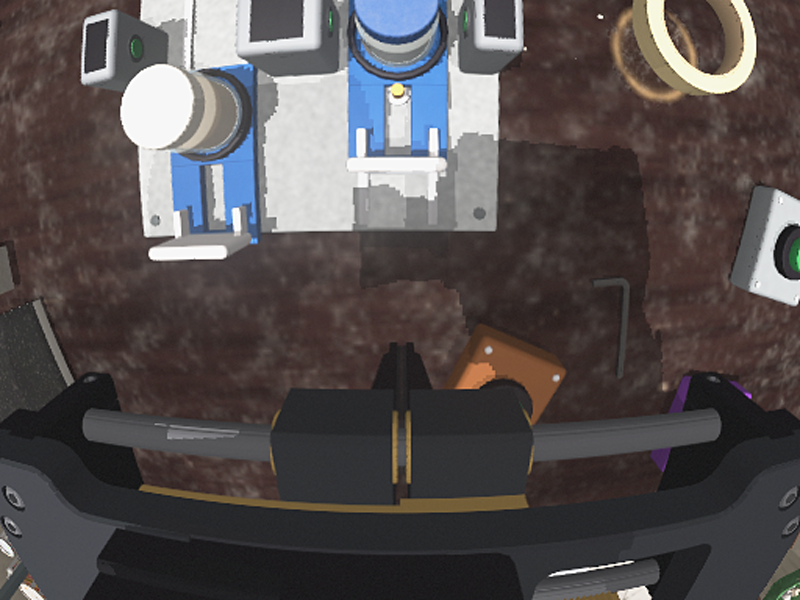

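The shuttle held at mid position, with the pin at (397,90). Next I'm checking its travel and looking ahead to the button.

```bash
python3 - <<'E'
from h import *
c=pickle.load(open("w5.pkl","rb"))
L,R=fback(c,(348,168),72),fback(c,(446,169),72); print(L,R, "travel ~",((L+R)/2)[0]-506)
print(fback(c,(149,256),72),fback(c,(227,256),72))
E
```

```text
[551.50435118  46.6339039   72.        ] [548.05376719  -3.31180086  72.        ] travel ~ 43.77905918459976
[514.45097786 168.88354193  72.        ] [510.21503719 117.99827992  72.        ]
```

Call:
play_rows(
  fingers=0.0,
  increments=[
    {"dx": 0, "dy": 35, "dz": 0, "rx": 0, "ry": 0, "rz": 0},
    {"dx": 0, "dy": 70, "dz": 0, "rx": 0, "ry": 0, "rz": 0},
    {"dx": 0, "dy": 105, "dz": 0, "rx": 0, "ry": 0, "rz": 0},
    {"dx": 0, "dy": 140, "dz": 0, "rx": 0, "ry": 0, "rz": 0},
    {"dx": 0, "dy": 175, "dz": 0, "rx": 0, "ry": 0, "rz": 0},
    {"dx": 0, "dy": 210, "dz": 0, "rx": 0, "ry": 0, "rz": 0},
    {"dx": 0, "dy": 230, "dz": 0, "rx": 0, "ry": 0, "rz": 0},
    {"dx": 0, "dy": 230, "dz": 0, "rx": 0, "ry": 0, "rz": 0},
  ],
)

```text
t: 6.42
eef_pos: [458.0, -207.7, 328.1]
tcp_rot: [-3.14, 0.003, -0.061]
ft_force: [0.7, 0.3, -1.1]
opening: 0.001
```

```bash
python3 - <<'E'
from cell import env, viewer
from h import *
print(env.state()["eef_pos"],env.state()["tcp_rot"],env.state()["ft_force"])
c=viewer.read_camera("wrist");im=c["image"][:,:,::-1]
pickle.dump(c,open("w6.pkl","wb"))
cv2.imwrite(f"pics/wrist6.png",cv2.resize(im,(800,600),interpolation=cv2.INTER_CUBIC))
E
```

```text
[ 457.97182298 -207.6928259   328.10617363] [-3.14038961  0.0034958  -0.06145791] [ 0.68920436  0.33883852 -1.11346295]
```

View pics/wrist6.png

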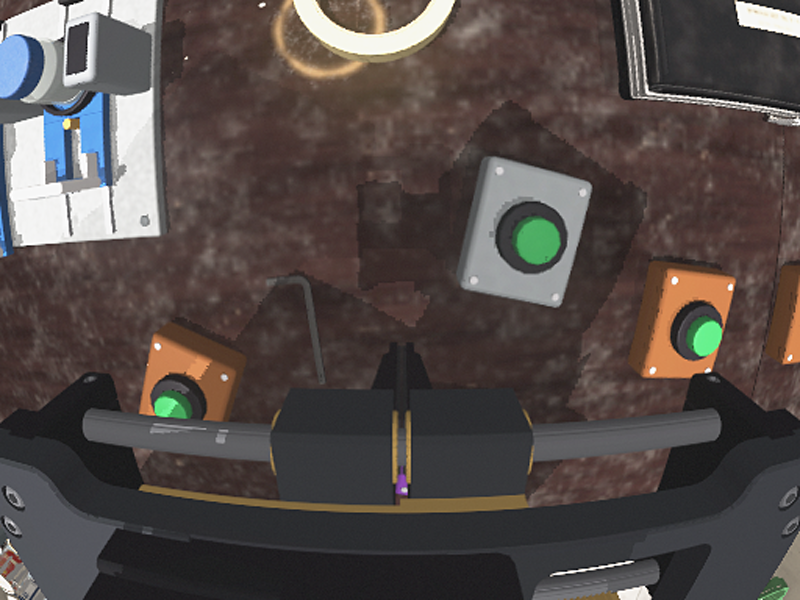

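Shuttle travel measures about 44 mm, so it is latched, and the left shuttle is still home. The green button top is at (538,240), on the grey box.

```bash
python3 - <<'E'
from h import *
c=pickle.load(open("w6.pkl","rb"))
for z in (36,40,44,48,52,56): print(z,fback(c,(538,240),z).round(1))
P=np.mean([fback(c,p,32)for p in [(487,157),(592,185),(560,305),(461,288)]],0);print("box centre",P)
E
```

```text
36 [ 487.7 -294.1   36. ]
40 [ 488.4 -292.9   40. ]
44 [ 489.2 -291.7   44. ]
48 [ 489.9 -290.5   48. ]
52 [ 490.7 -289.4   52. ]
56 [ 491.5 -288.2   56. ]
box centre [ 490.41458019 -288.25101116   32.        ]
```

Call:
play_rows(
  fingers=0.0,
  increments=[
    {"dx": 12, "dy": 27, "dz": 0, "rx": 0, "ry": 0, "rz": 0},
    {"dx": 25, "dy": 54, "dz": 0, "rx": 0, "ry": 0, "rz": 0},
    {"dx": 37.5, "dy": 80, "dz": 10, "rx": 0, "ry": 0, "rz": 0},
    {"dx": 37.5, "dy": 80, "dz": 28, "rx": 0, "ry": 0, "rz": 0},
    {"dx": 37.5, "dy": 80, "dz": 46, "rx": 0, "ry": 0, "rz": 0},
    {"dx": 37.5, "dy": 80, "dz": 58, "rx": 0, "ry": 0, "rz": 0},
    {"dx": 37.5, "dy": 80, "dz": 60, "rx": 0, "ry": 0, "rz": 0},
    {"dx": 37.5, "dy": 80, "dz": 60, "rx": 0, "ry": 0, "rz": 0},
  ],
)

```text
t: 7.13
eef_pos: [490.3, -286.8, 266.6]
tcp_rot: [-3.138, 0.006, -0.06]
ft_force: [0.4, 0.6, 0.7]
opening: 0.007
```

```bash
python3 - <<'E'
from cell import env, viewer
from h import *
print(env.state()["eef_pos"],env.state()["tcp_rot"],env.state()["ft_force"])
c=viewer.read_camera("wrist");im=c["image"][:,:,::-1]
cv2.imwrite(f"pics/wrist7.png",cv2.resize(im,(800,600),interpolation=cv2.INTER_CUBIC))
E
```

```text
[ 490.25149303 -286.84068186  266.64819012] [-3.13815901  0.00635892 -0.06012197] [0.40995061 0.61487872 0.68437207]
```

View pics/wrist7.png

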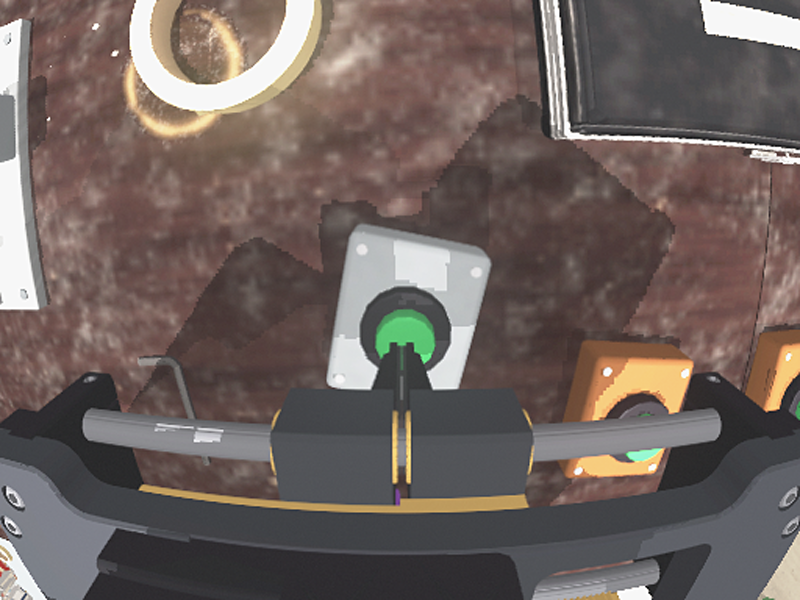

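Fingers are over the button (405,332). Descending in small steps with the force watched.

Call:
play_rows(
  fingers=0.0,
  increments=[
    {"dx": 0, "dy": 3, "dz": 5, "rx": 0, "ry": 0, "rz": 0},
    {"dx": 0, "dy": 3, "dz": 10, "rx": 0, "ry": 0, "rz": 0},
    {"dx": 0, "dy": 3, "dz": 15, "rx": 0, "ry": 0, "rz": 0},
    {"dx": 0, "dy": 3, "dz": 20, "rx": 0, "ry": 0, "rz": 0},
    {"dx": 0, "dy": 3, "dz": 22, "rx": 0, "ry": 0, "rz": 0},
    {"dx": 0, "dy": 3, "dz": 22, "rx": 0, "ry": 0, "rz": 0},
  ],
)

```text
t: 7.68
eef_pos: [490.0, -290.0, 244.9]
tcp_rot: [-3.138, 0.006, -0.06]
ft_force: [0.6, 0.4, 0.1]
opening: 0.005
```

Call:
play_rows(
  fingers=0.0,
  increments=[
    {"dx": 0, "dy": 0, "dz": 2, "rx": 0, "ry": 0, "rz": 0},
    {"dx": 0, "dy": 0, "dz": 3, "rx": 0, "ry": 0, "rz": 0},
    {"dx": 0, "dy": 0, "dz": 3, "rx": 0, "ry": 0, "rz": 0},
  ],
)

```text
t: 7.93
eef_pos: [490.1, -290.1, 242.0]
tcp_rot: [-3.139, 0.005, -0.06]
ft_force: [0.1, -0.3, 2.5]
opening: 0.002
```

Call:
play_rows(
  fingers=0.0,
  increments=[
    {"dx": 0, "dy": 0, "dz": 1, "rx": 0, "ry": 0, "rz": 0},
    {"dx": 0, "dy": 0, "dz": 2, "rx": 0, "ry": 0, "rz": 0},
    {"dx": 0, "dy": 0, "dz": 2, "rx": 0, "ry": 0, "rz": 0},
    {"dx": 0, "dy": 0, "dz": 2, "rx": 0, "ry": 0, "rz": 0},
  ],
)

```text
t: 8.27
eef_pos: [490.1, -290.1, 240.2]
tcp_rot: [-3.139, 0.005, -0.06]
ft_force: [-0.4, 1.0, 3.6]
opening: 0.005
```

Call:
play_rows(
  fingers=0.0,
  increments=[
    {"dx": 0, "dy": 0, "dz": 1, "rx": 0, "ry": 0, "rz": 0},
    {"dx": 0, "dy": 0, "dz": 2, "rx": 0, "ry": 0, "rz": 0},
    {"dx": 0, "dy": 0, "dz": 2, "rx": 0, "ry": 0, "rz": 0},
    {"dx": 0, "dy": 0, "dz": 2, "rx": 0, "ry": 0, "rz": 0},
  ],
)

```text
t: 8.6
eef_pos: [490.1, -290.1, 238.4]
tcp_rot: [-3.139, 0.005, -0.06]
ft_force: [-1.2, 1.1, 7.1]
opening: 0.002
```

Call:
play_rows(
  fingers=0.0,
  increments=[
    {"dx": 0, "dy": 0, "dz": 1, "rx": 0, "ry": 0, "rz": 0},
    {"dx": 0, "dy": 0, "dz": 1, "rx": 0, "ry": 0, "rz": 0},
  ],
)

```text
t: 8.77
eef_pos: [490.0, -290.0, 238.2]
tcp_rot: [-3.139, 0.005, -0.06]
ft_force: [-3.1, 2.2, 14.4]
opening: 0.005
```

```bash
python3 - <<'E'
from cell import env, viewer
from h import *
print(env.state()["eef_pos"],env.state()["ft_force"])
c=viewer.read_camera("wrist");im=c["image"][:,:,::-1]
cv2.imwrite(f"pics/wrist8.png",cv2.resize(im,(800,600),interpolation=cv2.INTER_CUBIC))
E
```

```text
[ 490.0288054  -289.99173055  238.22009492] [-3.12254578  2.15535849 14.44324026]
```

View pics/wrist8.png

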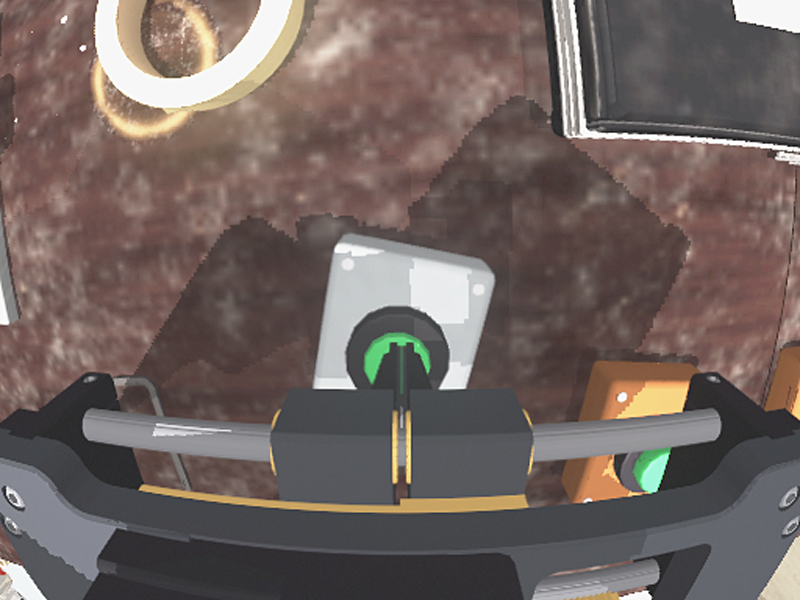

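The button is bottomed in its collar at (398,350): force rose to 14 N with no further travel. Lifting off and checking everything.

Call:
play_rows(
  fingers=0.0,
  increments=[
    {"dx": 0, "dy": 0, "dz": -5, "rx": 0, "ry": 0, "rz": 0},
    {"dx": 0, "dy": 0, "dz": -15, "rx": 0, "ry": 0, "rz": 0},
    {"dx": 0, "dy": 0, "dz": -30, "rx": 0, "ry": 0, "rz": 0},
    {"dx": 0, "dy": 0, "dz": -55, "rx": 0, "ry": 0, "rz": 0},
    {"dx": 0, "dy": 0, "dz": -80, "rx": 0, "ry": 0, "rz": 0},
    {"dx": -10, "dy": -30, "dz": -95, "rx": 0, "ry": 0, "rz": 0},
    {"dx": -20, "dy": -60, "dz": -95, "rx": 0, "ry": 0, "rz": 0},
    {"dx": -30, "dy": -90, "dz": -95, "rx": 0, "ry": 0, "rz": 0},
  ],
)

```text
t: 9.48
eef_pos: [465.3, -197.8, 334.6]
tcp_rot: [-3.14, 0.003, -0.061]
ft_force: [0.1, 0.2, -0.4]
opening: 0.002
```

Call:
play_rows(
  fingers=0.0,
  increments=[
    {"dx": 0, "dy": -20, "dz": 0, "rx": 0, "ry": 0, "rz": 0},
    {"dx": 0, "dy": -30, "dz": 0, "rx": 0, "ry": 0, "rz": 0},
    {"dx": 0, "dy": -30, "dz": 0, "rx": 0, "ry": 0, "rz": 0},
  ],
)

```text
t: 9.73
eef_pos: [467.3, -166.5, 335.1]
tcp_rot: [-3.14, 0.003, -0.059]
ft_force: [0.7, 0.1, -0.5]
opening: 0.002
```

```bash
python3 - <<'E'
from cell import env, viewer
from h import *
print(env.state()["eef_pos"],env.state()["ft_force"])
c=viewer.read_camera("wrist");im=c["image"][:,:,::-1]
cv2.imwrite(f"pics/wrist9.png",cv2.resize(im,(800,600),interpolation=cv2.INTER_CUBIC))
c=viewer.read_camera("top");im=c["image"][:,:,::-1]
cv2.imwrite(f"pics/top9.png",cv2.resize(im[110:260,90:350],(780,450),interpolation=cv2.INTER_CUBIC))
E
```

```text
[ 467.30805114 -166.48717389  335.12885711] [ 0.68088415  0.11902541 -0.46911274]
```

View pics/wrist9.png

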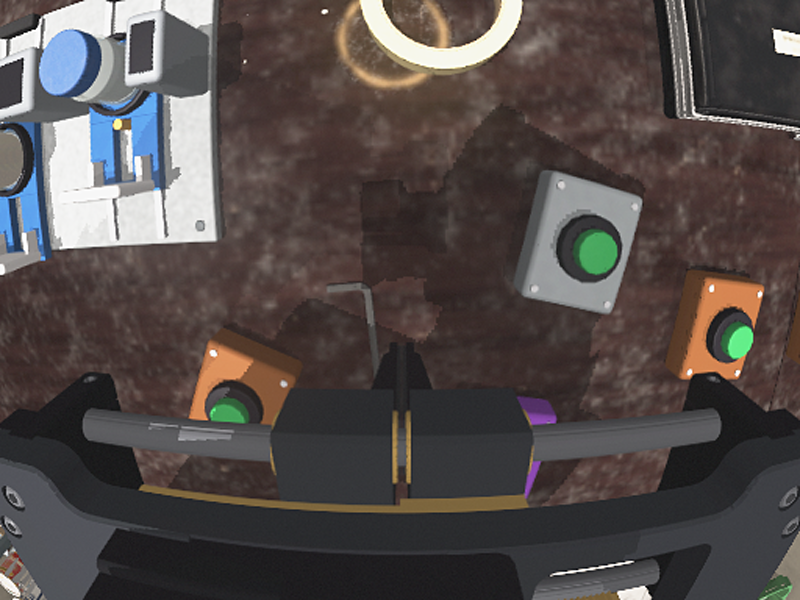

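View pics/top9.png

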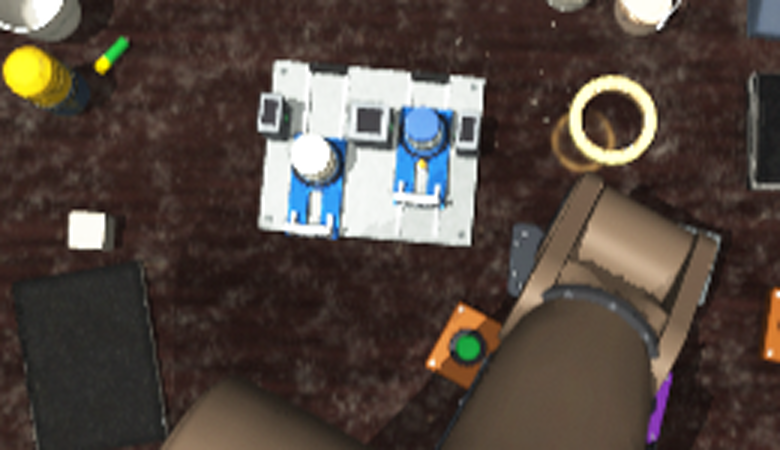

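The blue-cap shuttle is latched with its pin up (423,165), the white one is home, and both jars are upright. The button is up again, the tape, cube and flask are in place, and the arm is clear. Handing in.

```bash
python3 -c "
from cell import env
print(env.job_done())"
```

```text
the job is handed in; nothing more can be done
None
```

I pushed the right shuttle, which carries the blue-capped jar, by its white plate with closed fingers to about 55 mm. The pin popped up and I backed off, leaving the shuttle latched. I then pressed the green button on the grey box until it bottomed out, where the force rose to about 14 N with no further travel, and lifted clear. The job is handed in at about 10 s of the 42 s allowed; no verdict was reported.

**Last checks:**
- **Blue-cap shuttle:** right after release it measured about 44 mm of travel (40 to 47.5 mm allowed). The last pictures still show it at mid position with the pin up.
- **White-cap shuttle:** still at home.
- **Jars:** both look upright in their nests; I judged this by eye and did not measure their offset from centre.
- **Button:** sprung back up.
- **Loose things:** the tape, cube, flask and hex key look unmoved, also judged by eye.
- **Arm:** clear of everything, with wrist force under 1 N.

**Disagreements:** the first scene-camera fit of the reader differed from the top-camera fit by about 5 mm and 0.024 rad. I used the top-camera fit, and the wrist camera agreed with it on the plate position to about 3 mm. The first move call was refused as invalid input and moved nothing.

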